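# Turn the rusk over in its tipping tray

### The job

Two V-shaped tipping trays stand on the bakery bench, each with a slab of rusk in it. In the tray whose rusk shows its browned face, swing the red handle all the way over to the other side so the rusk slides and tumbles onto its other leaf, pale face up, and leave the tray lying tipped over. Do not touch that rusk, and leave the other rusk, already pale side up, where it lies.

Things in the scene. Friction and masses are not known exactly. Their poses are not given: they have to be found in the camera images.
- tray (a joint): hinge (rad) of the tipping tray to use (0.45 kg): two steel leaves 105 mm long, 94 wide, in a 70 degree V, rims 28 mm at the sides, 14 at the ends. Hinge line level, 50 mm above the bench. 0 (start): first leaf level on the left (own +y). 1.92 (far stop): second leaf level on the right. It falls slowly to the nearer stop, balanced at 0.96; about 2 N at the handle moves it.
- tray_handle (a point): grip point on its red bar: 14 mm thick, 72 long, parallel to the hinge line, 130 mm from it, at the tray's end nearer the robot, 37 mm from its spoke. Own x: along the bar to the tray (its middle at x +105 mm). At joint 0 y is left, z up, hinge line at y -106, z -75; frame turns with the tray about x. The bar arcs from 125 mm high, over 180, to 125 on the right; it does not spin.
- rusk: rusk to turn: stiff slab 70 mm (own x) by 60 (y) by 12, about 40 g, browned on its +z face, cream on the other; origin at the centre of the cream face. Starts browned face up on the level leaf, 70 mm side along the hinge line; slides and topples onto the second leaf by itself late in the swing.
- other_rusk: bystander: rusk of the same size in a second, identical tray with its own red handle; its +z face is cream and already up, browned beneath; origin at the centre of the browned face
Mind the look-alikes: they are no part of the job. Leave any green or turquoise look-alike of the rusk alone.

How it is judged:
By the outcome, as a careful person would: the job done as asked, in the order asked, and still so for the second after the job is handed in, with the robot touching nothing.
It also fails if it takes over 35 s, if anything falls off the work surface, if the arm or the gripper's body presses on something with over 40 N, if the wrist force passes 120 N, or if a joint passes its speed limit or range.

### The arm

A 7-joint arm with a two-finger parallel gripper is mounted at the origin on the work surface. World frame = base frame: x ahead of the robot, y to its left, z up, the work surface at z = 0. Lengths are in m, angles in rad, forces in N, time in s.
With the tool pointing down it reaches from about 0.4 to 0.875 m from the base axis. Payload 19.3 kg.
Tool frame: the origin (TCP) lies on the centre line of the jaws, within the pads' length; the fingertips stand 17 mm ahead of it and the grasp point (between the pads) lies 2 mm behind it; y points along the fingers, x is the direction in which the jaws open and shut, and the axes are right-handed (so a half turn about y gives the same grasp; the last joint's range is limited). The gripper opens to 85 mm and grips with 20 to 120 N. Pads are 22 mm wide; open, the fingers measure 114 mm over their backs; the gripper's body (76 mm by 85 mm) begins 54 mm behind the grasp point. The pads swing forward as they close: fully open they stand 13 mm farther back than shut.
Start: joints at [1.242, 0.521, -0.036, 1.599, 0.021, 1.021, -0.113], TCP at [0.16, -0.604, 0.248] pointing down, gripper open.
Joint ranges: [-2.91, 2.91], [-0.3, 2.13], [-1.5, 1.42], [0.17, 2.43], [-1.26, 4.41], [0.16, 1.93], [-2.52, 2.52]. Speed limits (rad/s): [1.89, 1.89, 2.39, 2.39, 3.01, 3.01, 3.01].

### API

Orientations are given as [roll, pitch, yaw] about the fixed x, y, z axes, in that order (R = Rz(yaw) Ry(pitch) Rx(roll)).
In Python, from workcell import movep, move_straight, move_joints, command_gripper, dwell, ik, state, get_image, IKError, job_done, look_for gives the robot as it stands. Calls block until the motion is done:
- movep(position, orientation): joint-space move of the TCP to a pose.
- move_straight(position, rot=None, vel=0.15): straight line of the TCP; rot=None keeps the orientation; vel is the mean speed in m/s.
- move_joints(angles): joint-space move.
- command_gripper(opening, grasp_force=None): finger opening in m; grasp_force is the grip in N (None keeps the last); returns when the fingers have stopped.
- dwell(seconds).
- ik(position, orientation): joint angles nearest the present ones, or None.
- state(): the state.
- get_image(name): name is "scene" or "top" or "wrist"; returns a dict with "color" (480x640x3 uint8, blue, green, red), "vertical_fov" (degrees; the focal length in pixels is half the picture's height over the tangent of half this angle, whatever the lens; pixels are square), "cx", "cy" (the principal point, pixels), "position" and "attitude" of the camera in the world. Camera axes: x right, y up, looking along -z (the intrinsics and any distortion apply to the point x, -y, -z); pixel columns grow to the right and rows downward; lengths in m; the calibration is good to about 2 mm. A picture is of the moment at which its call begins. There is no depth.
A pose or a line that the arm cannot do raises IKError and nothing moves.
- job_done(): hands the job in, once; it reports no verdict.
Trained networks look in the newest picture that a camera, given by its name, has taken for a name from the list of things; names that differ only in an ending like _2 or _b are one class to them, and where a whole thing is asked for, a point or a joint stands for the part that bears it (a point fixed in the world has none). Each returns a list of dicts, best first, with "conf" (0 to 1); they miss things now and then, are a little off and sometimes report something else, mostly with a low value. They report only what shows in the picture. A call takes as long as a camera call. They do not tell look-alikes from the thing itself.
- look_for(camera, name): "centre" ([x, y, z] in m, in world coordinates, good to about 4 mm: the middle of the surface that is visible of it).
The state is a dict: "t": time; "qpos": joint angles; "joint_vel": joint speeds; "joint_efforts": joint torques, N m; "position": TCP position; "eef_rot": TCP orientation; "force": force on the tool from outside, world axes, zero at the start; "wrist_torque": the same for the moment, N m; "opening": finger opening in m.
Only numpy, scipy, OpenCV 4.12 (cv2) and the standard library are available. Lean on these libraries where they do the work, as an engineer would, in place of code of your own. Each camera call takes 0.05 s, during which the arm holds its last target.

## Working session

There is one attempt and no reset: what is moved stays moved. The work goes in short steps, each a Python script; the robot and the scene stay as the last script left them, time stands still between calls to the robot, and variables do not carry over. Pictures are saved under pics/ and viewed, and the job is handed in when it is done.

```bash
mkdir -p pics
python3 - <<'E'
from workcell import *
import cv2
print(state())
for n in ("scene","top"):
    im=get_image(n); cv2.imwrite(f"pics/{n}0.png",im["color"])
    print(n,{k:v for k,v in im.items() if k!="color"})
    for k in ("tray","tray_handle","rusk","other_rusk"):
        try: print(k,look_for(n,k))
        except Exception as e: print(k,e)
E
```

```text
{'t': 0.0, 'qpos': array([ 1.2417607 ,  0.52201346, -0.03633431,  1.59997515,  0.02119844,
        1.02109767, -0.11280832]), 'joint_vel': array([ 8.39807671e-04, -5.59530805e-04,  3.00358494e-04, -9.54232158e-04,
       -6.97609691e-05,  1.84029535e-04,  1.38792125e-03]), 'joint_efforts': array([ 2.51531965e-03, -9.27083302e+01,  1.98187485e+00, -3.69922006e+01,
        1.79535424e-02,  8.39207845e-03, -3.60902288e-05]), 'position': array([ 0.15986536, -0.60389476,  0.24773775]), 'eef_rot': array([-1.57086995e+00,  1.10626869e-03, -1.31197445e+00]), 'force': array([-0.85009278,  0.27099827,  0.23886003]), 'wrist_torque': array([ 0.01772615, -0.02585231, -0.08597329]), 'opening': 0.08580478301730626}
scene {'vertical_fov': 44.0400321940285, 'cx': 312.4107701393015, 'cy': 241.0689525490019, 'position': array([1.24022675, 0.63987175, 1.02216056]), 'attitude': array([0.80143643, 0.01917997, 2.3478065 ])}
tray [{'centre': [0.5493, -0.1586, 0.077], 'conf': 0.68}]
tray_handle [{'centre': [0.5535, -0.1629, 0.0779], 'conf': 0.67}]
rusk [{'centre': [0.6584, -0.0008, 0.0099], 'conf': 0.89}, {'centre': [0.5671, -0.1541, 0.0634], 'conf': 0.67}, {'centre': [0.5747, -0.4154, 0.0097], 'conf': 0.67}, {'centre': [0.5579, 0.2739, 0.062], 'conf': 0.67}, {'centre': [0.5321, 0.0125, 0.0117], 'conf': 0.58}]
other_rusk [{'centre': [0.5586, 0.2778, 0.0633], 'conf': 0.97}]
top {'vertical_fov': 47.16966040001785, 'cx': 324.30148922473523, 'cy': 243.01840489306198, 'position': array([ 0.33041259, -0.07101078,  1.31691541]), 'attitude': array([ 0.19075636,  0.02670214, -1.54369913])}
tray [{'centre': [0.5468, -0.1547, 0.0887], 'conf': 0.57}]
tray_handle [{'centre': [0.5502, -0.1555, 0.09], 'conf': 0.62}]
rusk [{'centre': [0.568, -0.4228, 0.0125], 'conf': 0.91}, {'centre': [0.5639, -0.1358, 0.0622], 'conf': 0.75}, {'centre': [0.6464, -0.0064, 0.0109], 'conf': 0.61}, {'centre': [0.5258, 0.0116, 0.0131], 'conf': 0.56}]
other_rusk []
```

View pics/scene0.png

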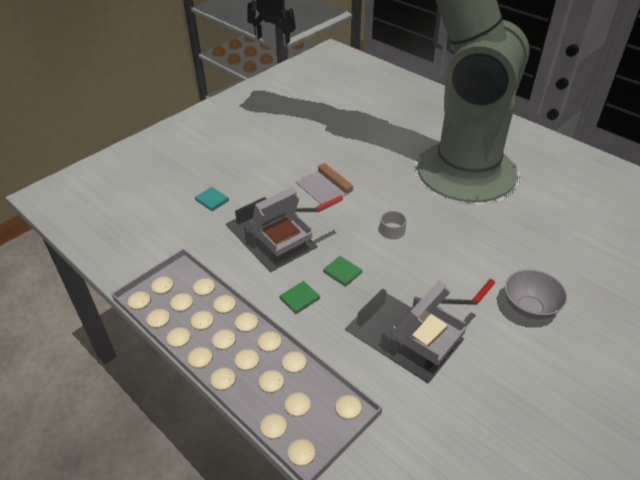

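View pics/top0.png

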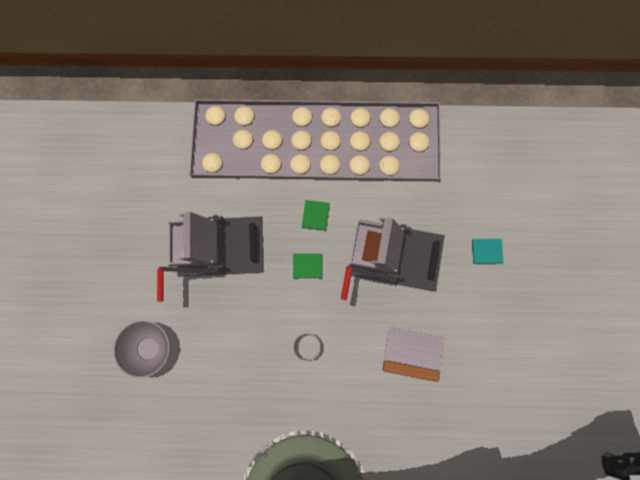

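The scene picture shows the browned rusk in the tray at about (275,230), with its red bar running from (318,208) to (342,199). The pale rusk is in the other tray at (430,330). In the top picture the bar to use runs from (350,267) to (344,298). Next I'll measure the bar.

```bash
cat > h.py <<'E'
from workcell import *
import cv2, numpy as np
from scipy.spatial.transform import Rotation as R
def ray(im,p):
    f=240/np.tan(np.radians(im["vertical_fov"])/2)
    d=np.array([(p[0]-im["cx"])/f,-(p[1]-im["cy"])/f,-1.])
    d=R.from_euler('xyz',im["attitude"]).as_matrix()@d
    return im["position"],d/np.linalg.norm(d)
def plane(im,p,z):
    o,d=ray(im,p); return o+d*(z-o[2])/d[2]
def tri(a,b):
    (o1,d1),(o2,d2)=a,b
    A=np.stack([d1,-d2],1); s=np.linalg.lstsq(A,o2-o1,rcond=None)[0]
    p,q=o1+s[0]*d1,o2+s[1]*d2
    return (p+q)/2,np.linalg.norm(p-q)
def reds(im):
    c=im["color"].astype(int); m=((c[...,2]>130)&(c[...,1]<60)&(c[...,0]<60)).astype(np.uint8)
    n,l,s,ce=cv2.connectedComponentsWithStats(m)
    out=[]
    for i in range(1,n):
        if s[i,4]<30: continue
        ys,xs=np.where(l==i); P=np.stack([xs,ys],1).astype(float); c0=P.mean(0)
        v=np.linalg.svd(P-c0,full_matrices=False)[2][0]; t=(P-c0)@v
        out.append((c0,c0+v*t.min(),c0+v*t.max(),s[i,4]))
    return out
E
python3 - <<'E'
from h import *
S=get_image("scene");T=get_image("top")
rs,rt=reds(S),reds(T)
for n,im,r in(("S",S,rs),("T",T,rt)):
    for q in r: print(n,[np.round(x,1).tolist() for x in q[:3]],q[3],[np.round(plane(im,x,.125),4).tolist() for x in q[:3]])
np.set_printoptions(precision=4,suppress=True)
for a in rs:
  for b in rt:
    p,e=tri(ray(S,a[0]),ray(T,b[0])); print(p,e)
    for i in(1,2):
      for j in(1,2):
        p2,e2=tri(ray(S,a[i]),ray(T,b[j])); 
        if e2<.02: print('  ',i,j,p2,e2)
E
```

```text
S [[326.5, 204.6], [337.8, 199.6], [318.1, 208.2]] 50 [[0.4824, -0.0837, 0.125], [0.4514, -0.0765, 0.125], [0.505, -0.0889, 0.125]]
S [[483.6, 290.4], [492.2, 280.2], [475.4, 300.3]] 147 [[0.4583, 0.3241, 0.125], [0.4231, 0.3215, 0.125], [0.4913, 0.3266, 0.125]]
T [[346.2, 282.5], [349.2, 266.9], [343.2, 298.2]] 154 [[0.4733, -0.083, 0.125], [0.5078, -0.0889, 0.125], [0.4389, -0.0772, 0.125]]
T [[159.6, 284.0], [159.9, 269.0], [159.3, 300.0]] 134 [[0.4602, 0.3261, 0.125], [0.4934, 0.3283, 0.125], [0.4251, 0.3238, 0.125]]
[ 0.476  -0.0855  0.1195] 0.006298105592179215
   1 2 [ 0.442  -0.0801  0.1168] 0.00739580911668448
   2 1 [ 0.507  -0.0882  0.1268] 0.001803585432520236
[0.5407 0.1611 0.337 ] 0.27768259402184764
[0.4214 0.0998 0.0194] 0.38932602883434553
[0.4601 0.3251 0.1272] 0.0005505714170275353
   1 2 [0.4251 0.3226 0.1275] 0.0007482886194912799
   2 1 [0.4931 0.3274 0.1273] 0.00014293125185442626
```

```bash
cat >> h.py <<'E'
np.set_printoptions(precision=4,suppress=True)
G=np.array([.4735,-.083,.125]); u=np.array([.0689,-.0117,0]);u/=np.linalg.norm(u); v=np.array([-u[1],u[0],0])
YAW=np.arctan2(-v[1],-v[0]); ROT=[-np.pi/2,0,YAW]
def bar(q):
    a=np.arctan2(75,106)+q
    return G-.106*v-[0,0,.075]+.13*(np.cos(a)*v+np.sin(a)*np.array([0,0,1]))
E
python3 - <<'E'
from h import *
print(YAW,u,v)
for q in (0,.96,1.92): print(bar(q),ik(bar(q),ROT))
print(ik(G+[0,0,.12],ROT))
command_gripper(.065)
movep(G+[0,0,.12],ROT)
print(state()["t"],state()["position"],state()["opening"])
w=get_image("wrist"); cv2.imwrite("pics/w1.png",w["color"])
for q in reds(w): print([np.round(x,1).tolist() for x in q[:3]],[plane(w,x,.125) for x in q[:3]])
print(bar(0)-.036*u,bar(0)+.036*u)
print(look_for("wrist","tray_handle"))
s=get_image("scene"); cv2.imwrite("pics/s1.png",s["color"])
E
```

```text
-1.7390030986519827 [ 0.9859 -0.1674  0.    ] [0.1674 0.9859 0.    ]
[ 0.4735 -0.0829  0.1251] [ 0.1614  0.4876 -0.1444  2.0726  0.1216  0.5891 -1.8066]
[ 0.4556 -0.1881  0.18  ] [ 0.376   0.4113 -0.1342  2.0034  0.0801  0.7319 -1.5458]
[ 0.4379 -0.2929  0.124 ] [ 0.4979  0.5432 -0.0282  1.9622  0.0245  0.6365 -1.2849]
[ 0.3018  0.3102 -0.3104  1.9607  0.1204  0.8882 -1.8098]
3.1167 [ 0.4735 -0.0837  0.245 ] 0.06515970593260789
[[318.9, 203.3], [320.5, 191.1], [317.1, 216.7]] [array([ 0.4965, -0.0868,  0.125 ]), array([ 0.5052, -0.0895,  0.125 ]), array([ 0.4866, -0.0838,  0.125 ])]
[[319.6, 269.6], [318.9, 256.6], [320.2, 282.0]] [array([ 0.4438, -0.0784,  0.125 ]), array([ 0.4547, -0.0797,  0.125 ]), array([ 0.4331, -0.0771,  0.125 ])]
[ 0.438  -0.0769  0.1251] [ 0.509  -0.0889  0.1251]
[{'centre': [0.5577, -0.1497, 0.0954], 'conf': 0.78}]
```

View pics/w1.png

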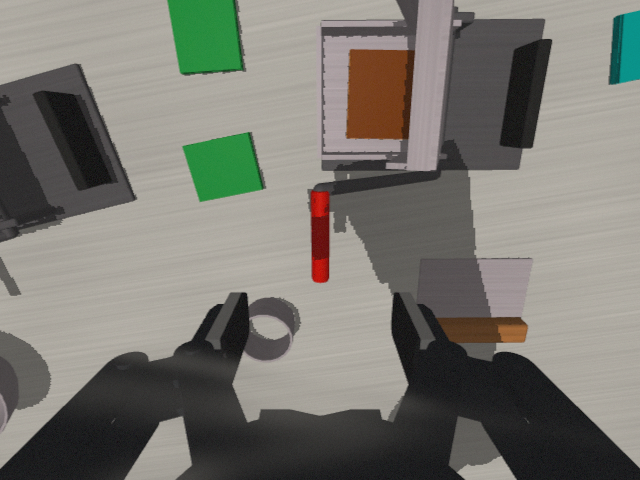

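View pics/s1.png

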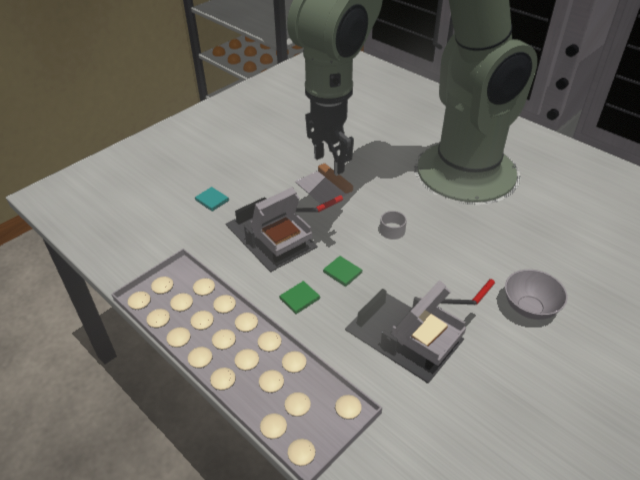

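The wrist picture shows the bar from (319,190) to (320,282), under the middle between the jaws. At 0.125 m that gives ends 73 mm apart, within 4 mm of the top-camera fix. Next I'll straddle the bar loosely and swing it.

Run:
```python
from h import *
G2=np.array([0,0,-.006])
move_straight(G+G2,vel=.1)
print(state()["position"],state()["force"])
command_gripper(.027,20)
s=state();print(s["t"],s["opening"],s["force"])
def rec(q): 
    s=state(); print(round(q,2),round(s["t"],2),s["position"],s["force"])
for q in np.linspace(0,1.1,8)[1:]:
    move_straight(bar(q)+G2-.005*v,vel=.09); rec(q)
im=get_image("scene");cv2.imwrite("pics/s2.png",im["color"])
```

```text
[ 0.4738 -0.083   0.1195] [-0.0228 -0.6788  0.0538]
5.125 0.026857521105078844 [ 0.3325  0.0687 -0.2711]
0.16 5.54 [ 0.4709 -0.0982  0.1358] [-4.434  22.7199 15.2987]
0.31 5.92 [ 0.4685 -0.1158  0.1491] [1.8543 3.4201 3.1969]
0.47 6.29 [ 0.465  -0.1331  0.1591] [ 0.6069  1.1536 -0.6476]
0.63 6.67 [ 0.4618 -0.1514  0.1669] [ 0.0539  0.5997 -1.8008]
0.79 7.04 [ 0.4585 -0.1708  0.172 ] [0.0019 0.1475 0.46  ]
0.94 7.42 [ 0.4551 -0.1908  0.1739] [-0.7227  0.5621  0.2773]
1.1 7.79 [ 0.4517 -0.2109  0.1725] [0.209  0.1982 0.2278]
```

View pics/s2.png

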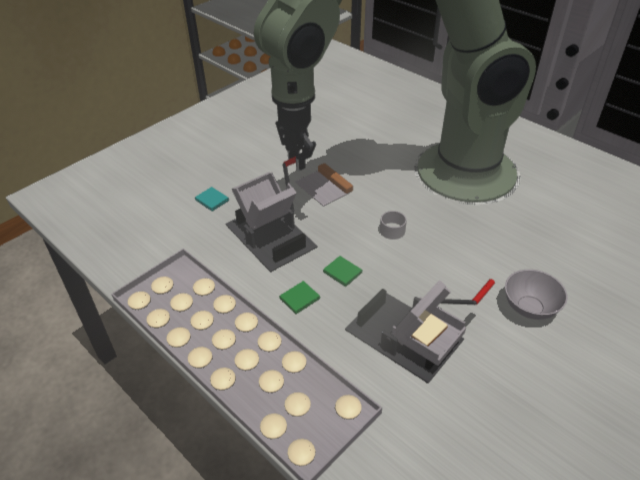

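The picture shows the bar between the jaws at about (288,162) and the tray near top dead centre. I'll continue to the far stop.

Run:
```python
from h import *
G2=np.array([0,0,-.006])
def rec(q): 
    s=state(); print(round(q,2),round(s["t"],2),s["position"],s["force"])
for q in np.linspace(1.1,1.92,7)[1:]:
    move_straight(bar(q)+G2-.005*v,vel=.07); rec(q)
dwell(1.0); rec(1.92)
for n in("scene","top","wrist"):
    im=get_image(n);cv2.imwrite(f"pics/{n}3.png",im["color"])
```

```text
1.24 8.24 [ 0.4487 -0.2284  0.1687] [ 0.2258  0.2497 -0.6917]
1.37 8.64 [ 0.4458 -0.2451  0.1626] [-0.8837 -1.5577  0.4765]
1.51 9.04 [ 0.4431 -0.2607  0.1543] [-1.5002 -4.8222  3.1935]
1.65 9.44 [ 0.4406 -0.2748  0.1438] [-2.8306 -5.1344  2.7742]
1.78 9.84 [ 0.4385 -0.2869  0.1314] [-1.3297 -2.2672 -1.003 ]
1.92 10.24 [ 0.4369 -0.2978  0.1176] [-0.4025  0.33    0.2991]
1.92 11.24 [ 0.437  -0.2978  0.118 ] [0.6331 0.7167 0.4177]
```

View pics/scene3.png

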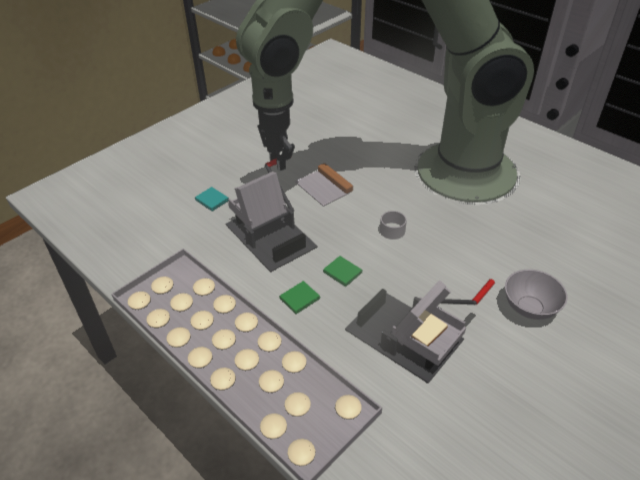

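View pics/wrist3.png

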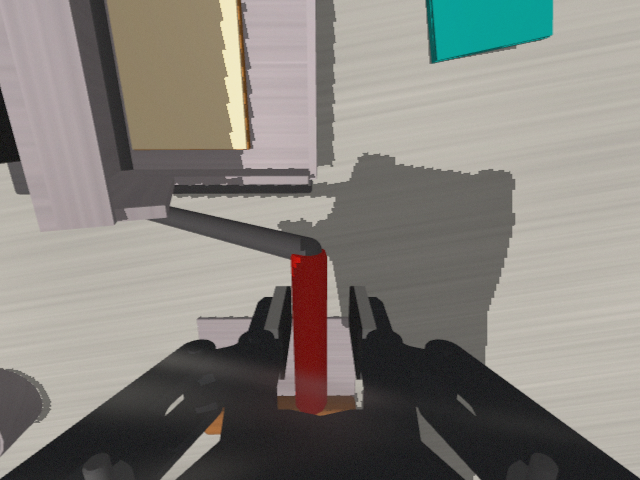

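The wrist picture shows the rusk cream side up on the second leaf at about (175,75), with the bar loose between the jaws at (310,330). I'll open the jaws, lift clear and check that the tray is at its stop.

Run:
```python
from h import *
command_gripper(.05); 
p=state()["position"]; move_straight(p+[0,0,.14],vel=.12)
movep(p+np.array([-.02,-.12,.16]),ROT)
dwell(.7)
s=state();print(s["t"],s["position"],s["force"])
print("expected",bar(1.92))
for n in("top","wrist","scene"):
    im=get_image(n);cv2.imwrite(f"pics/{n}4.png",im["color"])
    for q in reds(im): print(n,[plane(im,x,.125) for x in q[:3]])
    print(look_for(n,"rusk"),look_for(n,"other_rusk"))
```

```text
14.3167 [ 0.4171 -0.4178  0.2781] [-0.3616 -0.2162 -0.3383]
expected [ 0.4379 -0.2929  0.124 ]
top [array([0.4605, 0.326 , 0.125 ]), array([0.4934, 0.328 , 0.125 ]), array([0.4251, 0.3238, 0.125 ])]
top [array([ 0.4385, -0.2929,  0.125 ]), array([ 0.4734, -0.2986,  0.125 ]), array([ 0.4036, -0.2873,  0.125 ])]
[{'centre': [0.6483, -0.0065, 0.0116], 'conf': 0.92}, {'centre': [0.5273, 0.0098, 0.0128], 'conf': 0.89}, {'centre': [0.5663, -0.423, 0.0138], 'conf': 0.82}, {'centre': [0.5482, -0.2714, 0.0608], 'conf': 0.55}] [{'centre': [0.5461, -0.2683, 0.0591], 'conf': 0.47}]
wrist [array([ 0.4374, -0.2917,  0.125 ]), array([ 0.4711, -0.2974,  0.125 ]), array([ 0.3991, -0.2853,  0.125 ])]
[{'centre': [0.5684, -0.4263, 0.0129], 'conf': 0.92}, {'centre': [0.5491, -0.2473, 0.0607], 'conf': 0.89}] []
scene [array([ 0.4366, -0.294 ,  0.125 ]), array([ 0.4041, -0.2877,  0.125 ]), array([ 0.4713, -0.3007,  0.125 ])]
scene [array([0.4583, 0.3241, 0.125 ]), array([0.4231, 0.3215, 0.125 ]), array([0.4913, 0.3266, 0.125 ])]
[{'centre': [0.6554, -0.0007, 0.0102], 'conf': 0.95}, {'centre': [0.5771, -0.4161, 0.0108], 'conf': 0.9}, {'centre': [0.5301, 0.016, 0.0125], 'conf': 0.89}] [{'centre': [0.5597, 0.2763, 0.0638], 'conf': 0.86}]
```

View pics/top4.png

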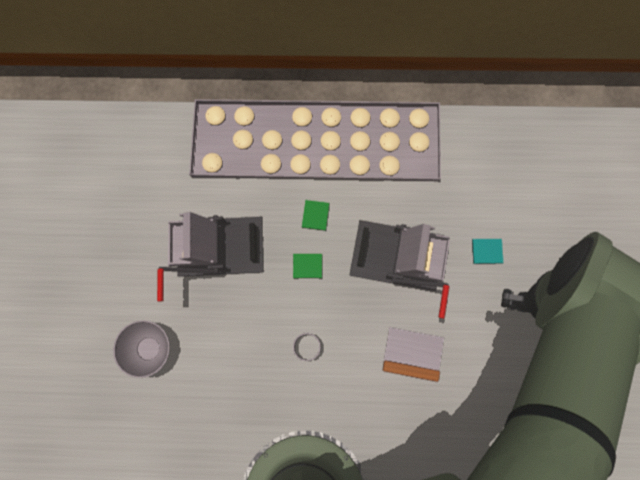

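View pics/wrist4.png

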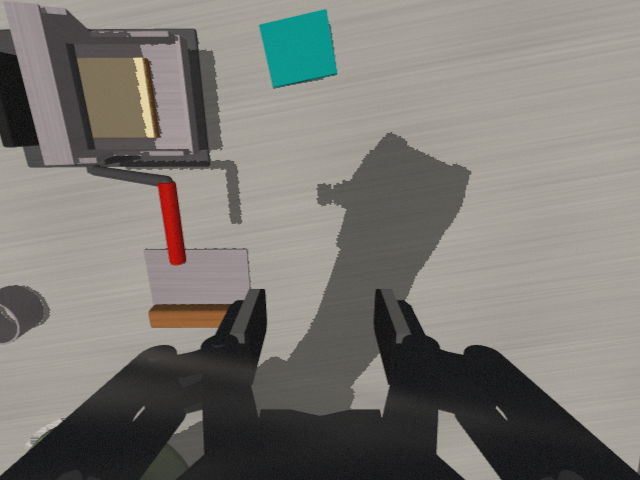

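The wrist picture shows the rusk lying flat, cream up, at about (118,97) with the gripper clear. The bar is within 2 mm of where the far stop should put it. The other tray and rusk have not moved.

```bash
python3 -c "
from workcell import *
print(job_done(), state()['t'])"
```

```text
the job is handed in; nothing more can be done
the job is handed in; nothing more can be done
```

The job is done and handed in. The browned rusk now lies cream side up on the second leaf, and its tray is left tipped over at the far stop. I held the red bar loosely between the open fingers, swung it over its arc, then opened the jaws, lifted clear and moved aside.

**Last checks:**
- **Tray:** the bar is within about 2 mm of its expected far-stop position in all three cameras.
- **Rusk:** the wrist picture shows it lying flat, pale face up. The gripper touched only the bar.
- **Other tray:** its bar and rusk read the same as at the start, within about 2 mm.
- **Time and force:** the final checks ended at about 14.5 s of the 35 s allowed. The highest force I read was about 28 N at the wrist, a brief peak at the start of the push.

**Detector disagreements:**
- The networks kept reporting the green and turquoise look-alikes as "rusk".
- In the last top picture the network gave the turned rusk as both "rusk" (0.55) and "other_rusk" (0.47).
- In the last scene picture it missed the turned rusk, which the upright leaf hides from that side.
- "tray_handle" reported the whole tray, so I located the bar by its red colour instead.
- The first triangulation of the bar was about 6 mm off between cameras, because few of its pixels showed in the scene view. The wrist view then confirmed the position to within 4 mm.

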